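# Seat a sharps container in its tapered desk holder

## Robot

A 6-joint arm with a two-finger parallel gripper is mounted at the origin on the work surface. World frame = base frame: x ahead of the robot, y to its left, z up, the work surface at z = 0. Lengths are in m, angles in rad, forces in N, time in s.
With the tool pointing down it reaches from about 0.375 to 0.975 m from the base axis. Payload 3.8 kg.
Tool frame: the origin (TCP) lies midway between the tips of the shut fingers; the grasp point (between the pads) lies 19 mm behind it; z points along the fingers, y is the line along which they close (so a half turn about z gives the same grasp; the last joint's range is limited). The gripper opens to 85 mm and grips with 20 to 120 N. Pads are 22 mm wide; open, the fingers measure 114 mm over their backs; the gripper's body (76 mm by 85 mm) begins 54 mm behind the grasp point. The pads swing forward as they close: fully open they stand 13 mm farther back than shut.
Start: joints at [1.262, 0.264, 1.604, -0, 1.274, -0.037], TCP at [0.181, 0.65, 0.231] pointing down, gripper open.
Joint ranges: [-2.63, 2.63], [-0.94, 2.18], [0.31, 2.57], [-1.31, 4.45], [0, 2.66], [-2.55, 2.55]. Speed limits (rad/s): [2.57, 2.57, 3.14, 3.14, 3.14, 3.14].

## Interface

Orientations are given as a rotation vector (axis times angle).
In Python, from workcell import status, read_camera, workorder, masks_of gives the robot as it stands.
- The arm moves only by the tool drive_tool, never from a script. Its argument "rows" is a list of rows, each a list of 7 numbers: the turn, a rotation vector about the tool's x, y, z in degrees, then the shift along the tool's x, y, z in m, then the opening, from 0 (shut) to 1 (fully open). In form: [[ax, ay, az, tx, ty, tz, claw], ...]. A call has 1 to 8 rows; each row shifts and turns the commanded pose from where the row before left it, along the tool's axes as they then stand; what a row does not reach is not made up. A row lasts 1/12 s, in which the tool goes at most 41.7 mm and 7.16 degrees, less where a joint would pass 70% of its speed; a pose out of reach is approached as far as the arm can. A call is refused whole if a number of a shift passes 0.0417 or a number of a turn 7.16, either way. A call with a gripper value outside its range is refused whole. The fingers move at their own pace and stop on an object; "force" is the grip in N (left out, the last holds). Time passes only in rows, so rows that do not move let the fingers close. It gives the time, the measured TCP pose, the force, the opening and the grip force at its end, in the units of the state.
- status.read_state(): the state, without advancing time (a new reading comes with each control period).
- read_camera(name): name is "side" or "top"; returns a dict with "color" (384x512x3 uint8, red, green, blue), "intrinsics" (3x3 intrinsics, pixels), "world_from_camera" (4x4, takes a point from camera to world coordinates). Camera axes: x right, y up, looking along -z (the intrinsics and any distortion apply to the point x, -y, -z); pixel columns grow to the right and rows downward; lengths in m; the calibration is good to about 2 mm. A picture is of the moment at which its call begins. There is no depth.
- workorder.finish_job(): hands the job in; it is judged then, once.
Trained networks look in a picture, given as the dict that the camera call returned (one of the last four; its "shot" number tells which), for a name from the list of things; names that differ only in an ending like _2 or _b are one class to them, and where a whole thing is asked for, a point or a joint stands for the part that bears it (a point fixed in the world has none). Each returns a list of dicts, best first, with "score" (0 to 1); they miss things now and then, are a little off and sometimes report something else, mostly with a low value. They report only what shows in the picture. A call takes as long as a camera call. They do not tell look-alikes from the thing itself.
- masks_of(picture, name): "mask" (384x512 bool, what is visible of it) and "bbox" ([left, top, right, bottom] in pixels, round what is visible of it).
The state is a dict: "time": time; "q": joint angles; "joint_vel": joint speeds; "joint_torque": joint torques, N m; "tool_pos": TCP position; "tcp_rot": TCP orientation; "wrist_force": force on the tool from outside, world axes, zero at the start; "torque": the same for the moment, N m; "width": opening from 0.0 (shut) to 1.0 (fully open); "grip_force": force on a finger pad.
Only numpy, scipy, OpenCV 4.12 (cv2) and the standard library are available. Lean on these libraries where they do the work, as an engineer would, in place of code of your own. Each camera call takes 0.05 s, during which the arm holds its last target. There are 200 camera calls.

## Task

Stand the small yellow sharps container in the blue tapered sleeve of the desk holder and let it settle there, upright and fully seated. Then press gently down on it until the sleeve has slid all the way down and its flange lies on the black ring, and keep leaning on it there with about 20 N for two seconds before letting go; never push it with more than 30 N. Leave the mug, the bottle and the phone where they are.

Things in the scene. Friction and masses are not known exactly. Their poses are not given: they have to be found in the camera images.
- container: Closed sharps container, 0.22 to 0.42 kg, upright on the desk. Yellow round taper: 53 mm across at the foot (3 mm chamfer to 57), growing evenly to 84 at 95 mm height. White lid 88 across, height 95 to 107 mm; on it a red flat-topped grip tab, 56 mm long (x), 16 thick (y), height 107 to 137 mm. Origin: centre of underside, z up. Its yaw in the sleeve does not matter.
- tab_top (a point): Centre of the flat top of the container's red tab, 137 mm above its underside: the place to press. The sleeve is held by friction: it slides while the container bears on it with about 11 N (own weight included) and stays where left. Flange on the ring is a hard stop: only there can 15 N or more be held without the sleeve sliding on, and the force then climbs steeply.
- holder: The holder. Grey round foot fixed to the desk, 136 mm across, 22 mm tall; origin: centre of its underside. In it stands a black ring, 120 mm outside, 92 mm inside diameter, firm but set at a different height each time (top 62 to 78 mm above the desk, not measured). The blue sleeve slides straight down in the ring.
- seat (a point): Centre of the inner floor of the blue sleeve, moving with it; a seated container's underside rests here. The sleeve is a tapered cup on the holder's axis with about 1 mm play all round the seated container: 59 mm wide at the floor, 75 at its rim 57 mm above. Blue flange 114 mm across, underside 35 mm above this point; its gap to the ring's top (7 to 25 mm at first) is the travel left.
- mug: Blue mug, 80 mm across, 92 mm tall, handle on its +y side. Bystander. Origin: centre of its underside.
- bottle: Pale plastic bottle with a blue cap, 56 mm across, 115 mm tall. Bystander. Origin: centre of its underside.
- phone: Black phone lying flat, 150 x 74 x 9 mm, long along its x. Bystander. Origin: centre of its underside.
There are look-alikes about, which are no part of the job. There is more than one size of the container; the one meant has the size given above.

How it is judged:
On the way, in this order (a step that is already met when the one before it is completed fails the run):
1. the container is seated in the sleeve (underside within 3 mm of its floor, within 4 mm of its axis, tilted under 0.06 rad) while the sleeve is still up (pushed down by less than 6 mm) (z of container in the frame of seat below 0.003 m and horizontal distance between container and seat below 0.004 m and angle between container's own z axis and vertical below 0.06 rad and distance of seat from where it was at the start of the episode below 0.006 m), for 0.1 s.
2. the container is kept pressed into the sleeve with more than 15 N (its own weight included) for one second, which only the stop at the bottom can bear (distance of seat from where it was at the start of the episode above 0.006 m and contact force between container and holder above 15 N), for 1 s.
At the end, for the whole second after the job is handed in: after being pressed against its stop the sleeve stays down (6 mm or more below its start), and the container stands in it at rest: underside within 3 mm of the sleeve's floor, within 4 mm of its axis, tilted less than 0.06 rad (z of container in the frame of seat below 0.003 m and horizontal distance between container and seat below 0.004 m and angle between container's own z axis and vertical below 0.06 rad and linear speed of container below 0.02 m/s and distance of seat from where it was at the start of the episode above 0.006 m); the robot touches nothing.
It fails at once if the container is pushed or dropped into the sleeve with more than 30 N (contact force between container and holder above 30 N).
It fails at once if the container is tipped by more than 0.6 rad (angle between container's own z axis and vertical above 0.6 rad).
It fails at once if the mug is moved by more than 30 mm or tipped (distance of mug from where it was at the start of the episode above 0.03 m or angle between mug's own z axis and vertical above 0.4 rad).
It fails at once if the bottle is moved by more than 30 mm or tipped (distance of bottle from where it was at the start of the episode above 0.03 m or angle between bottle's own z axis and vertical above 0.4 rad).
It fails at once if the phone is moved by more than 30 mm (distance of phone from where it was at the start of the episode above 0.03 m).
It also fails if it takes over 70 s, if anything falls off the work surface, if the arm or the gripper's body presses on something with over 40 N, if the wrist force passes 120 N, or if a joint passes its speed limit or range.

## Working session

There is one attempt and no reset: what is moved stays moved. The work goes in short steps, Python scripts to look and compute and a tool call to move; the robot and the scene stay as the last step left them, time stands still between calls to the robot, and variables do not carry over. Pictures are saved under pics/ and viewed, at most 10 in all, crops included, and the job is handed in when it is done.

Besides the shell and the picture viewer there is one more tool, called after "Emit:" as name(argument=value, ...) on one line, values as JSON. drive_tool: Moves the arm, as the interface text tells. Its arguments: {"type":"object","properties":{"rows":{"type":"array"},"force":{"type":"number"}},"required":["rows"]}

```bash
mkdir -p pics; cat > h.py <<'E'
import numpy as np, cv2
from workcell import status, read_camera, workorder, masks_of
def ray(p,u,v):
    K=np.array(p["intrinsics"]);T=np.array(p["world_from_camera"])
    d=T[:3,:3]@np.array([(u-K[0,2])/K[0,0],-(v-K[1,2])/K[1,1],-1.]);return T[:3,3],d
def atz(p,u,v,z):
    o,d=ray(p,u,v);return o+d*(z-o[2])/d[2]
def proj(p,X):
    K=np.array(p["intrinsics"]);T=np.array(p["world_from_camera"])
    c=T[:3,:3].T@(np.array(X)-T[:3,3]);return K[0,2]+K[0,0]*c[0]/-c[2],K[1,2]-K[1,1]*c[1]/-c[2]
def save(p,n): cv2.imwrite("pics/"+n,cv2.cvtColor(p["color"],cv2.COLOR_RGB2BGR))
E
python3 - <<'E'
from h import *
print(status.read_state())
for c in("top","side"):
    p=read_camera(c);save(p,c+"0.png");print(c,[k for k in p],np.round(p["world_from_camera"],3).tolist(),p["intrinsics"])
    for n in("container","tab_top","holder","seat","mug","bottle","phone"):
        print(n,[(round(m["score"],2),[int(x) for x in m["bbox"]]) for m in masks_of(p,n)])
E
```

```text
{'time': 0.0, 'q': array([ 1.26211123e+00,  2.64786954e-01,  1.60536686e+00, -3.25330527e-06,
        1.27367066e+00, -3.68612302e-02]), 'joint_vel': array([ 0.00088109,  0.00023426, -0.00032389, -0.00135806, -0.00130913,
       -0.00146891]), 'joint_torque': array([-2.34237588e-03, -5.15111482e+01, -3.67310071e+01, -3.50154605e-04,
        1.31124005e-02,  1.71231835e-05]), 'tool_pos': array([0.18098931, 0.64953778, 0.22994308]), 'tcp_rot': array([-0.42561329, -3.11224267,  0.00345397]), 'wrist_force': array([-0.44336526, -0.03617104,  0.14416924]), 'torque': array([-0.0074089 ,  0.01685762,  0.00523139]), 'grip_force': 0.0, 'width': 1.0024956260696598}
top ['color', 'intrinsics', 'world_from_camera', 'shot'] [[0.021, 0.988, -0.155, 0.327], [-1.0, 0.021, -0.002, -0.002], [0.002, 0.155, 0.988, 0.933], [0.0, 0.0, 0.0, 1.0]] [[386.58530489   0.         246.26385495]
 [  0.         386.58530489 193.66734951]
 [  0.           0.           1.        ]]
container [(0.97, [128, 225, 189, 287]), (0.85, [230, 172, 269, 209]), (0.85, [180, 194, 208, 218])]
tab_top [(0.94, [229, 169, 269, 210])
[... 169 characters left out ...]
]
bottle [(0.57, [344, 184, 374, 210]), (0.5, [231, 169, 271, 208])]
phone [(0.6, [118, 157, 146, 221])]
side ['color', 'intrinsics', 'world_from_camera', 'shot'] [[0.854, 0.289, -0.432, 0.11], [-0.519, 0.444, -0.73, -0.649], [-0.019, 0.848, 0.529, 0.567], [0.0, 0.0, 0.0, 1.0]] [[441.68688289   0.         259.71907762]
 [  0.         441.68688289 187.70476803]
 [  0.           0.           1.        ]]
container [(0.61, [193, 170, 223, 210]), (0.57, [230, 167, 274, 239])]
tab_top [(0.94, [112, 128, 174, 222]), (0.6, [196, 170, 220, 214])]
holder [(0.87, [239, 133, 299, 196])]
seat [(0.76, [241, 136, 291, 167])]
mug []
bottle [(0.84, [308, 257, 345, 325])]
phone [(0.87, [170, 154, 228, 186])]
```

```bash
ls pics
```

```text
side0.png
top0.png
```

View pics/top0.png

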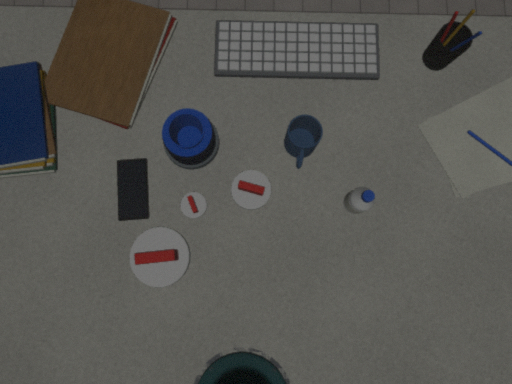

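View pics/side0.png

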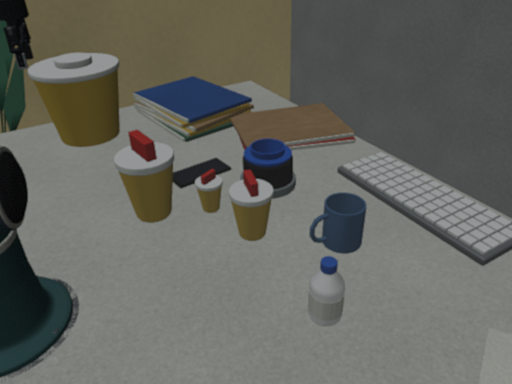

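The middle container (top view 251,190, about 40 px wide) matches an 88 mm lid. The ones at (160,257) and (193,205) are the wrong size. The holder is at (190,135). Next I'll measure both more closely.

```bash
cat > m.py <<'E'
from h import *
from scipy.optimize import least_squares
def circ(P):
    f=lambda a:np.hypot(P[:,0]-a[0],P[:,1]-a[1])-a[2]
    r=least_squares(f,[*P[:,:2].mean(0),.05],loss="soft_l1",f_scale=.001);return r.x,np.abs(r.fun).mean()
def cont(m):
    c=max(cv2.findContours(m.astype(np.uint8),0,1)[0],key=cv2.contourArea);return cv2.convexHull(c)[:,0].astype(float), c[:,0].astype(float)
E
python3 - <<'E'
from m import *
p=read_camera("top");s=read_camera("side")
for q,n in((p,"t"),(s,"s")):
    im=cv2.cvtColor(q["color"],cv2.COLOR_RGB2BGR)
    a=im[95:220,120:290] if n=="t" else im[125:250,185:310]
    cv2.imwrite(f"pics/{n}c.png",np.clip(cv2.resize(a,None,fx=4.5,fy=4.5,interpolation=cv2.INTER_CUBIC)*1.8,0,255).astype(np.uint8))
c=p["color"].astype(int)
for v,u in((190,240),(189,250),(135,190),(125,168),(150,215),(160,190),(200,300)): print(u,v,c[v,u])
hsv=cv2.cvtColor(p["color"],cv2.COLOR_RGB2HSV)
lid=np.zeros((384,512),bool);lid[165:215,225:278]=(p["color"].min(2)>125)[165:215,225:278]
_,P=cont(lid);W=np.array([atz(p,u,v,.107) for u,v in P]);print("lid",circ(W))
red=np.zeros_like(lid);red[165:215,225:278]=((hsv[...,1]>150)&(c[...,0]>90))[165:215,225:278]
_,P=cont(red);print("tab",red.sum(),cv2.minAreaRect(np.array([atz(p,u,v,.137)[:2]*1000 for u,v in P],np.float32)))
for n in("tab_top","container"):
    for m in masks_of(p,n):
        _,P=cont(m["mask"]);W=np.array([atz(p,u,v,.107) for u,v in P]);print(n,circ(W))
E
```

```text
240 190 [105 103 101]
250 189 [106  30  30]
190 135 [ 28  52 101]
168 125 [23 45 92]
215 150 [58 62 64]
190 160 [25 25 27]
300 200 [101 100  93]Traceback (most recent call last):
  File "<stdin>", line 11, in <module>
  File "m.py", line 7, in cont
    c=max(cv2.findContours(m.astype(np.uint8),0,1)[0],key=cv2.contourArea);return cv2.convexHull(c)[:,0].astype(float), c[:,0].astype(float)
ValueError: max() iterable argument is empty
```

View pics/tc.png

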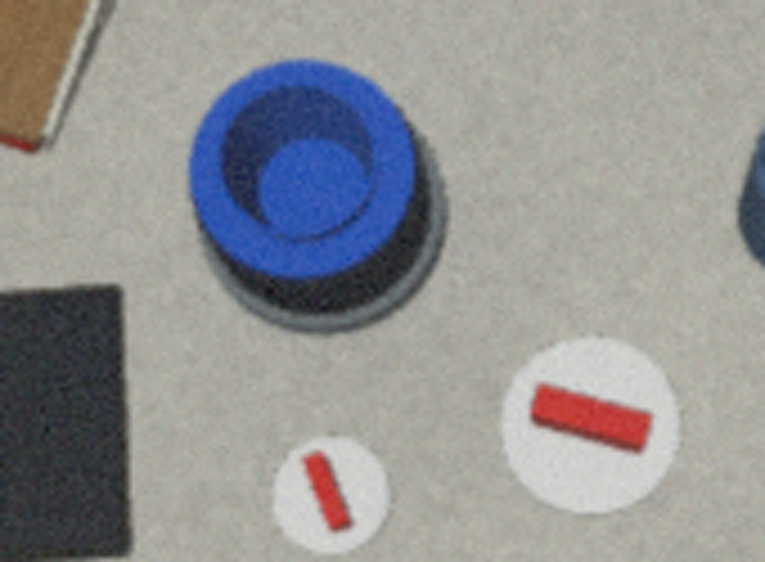

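View pics/sc.png

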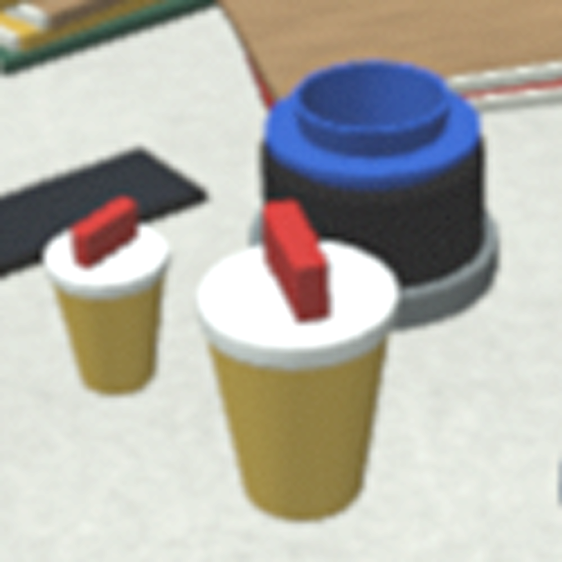

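```bash
python3 - <<'E'
from m import *
p=read_camera("top");s=read_camera("side")
def box(m,b): r=np.zeros_like(m);r[b[1]:b[3],b[0]:b[2]]=m[b[1]:b[3],b[0]:b[2]];return r
B=lambda q:cv2.GaussianBlur(q["color"],(0,0),.8)
c=B(p).astype(int);hsv=cv2.cvtColor(B(p),cv2.COLOR_RGB2HSV)
lid=box((c.min(2)>113),(225,165,278,215));red=box((hsv[...,1]>110)&(c[...,0]>70)&(c[...,2]<70),(225,165,278,215))
P,_=cont(lid|red);W=np.array([atz(p,u,v,.107) for u,v in P]);print("lid",lid.sum(),circ(W))
_,P=cont(red);print("tab",red.sum(),cv2.minAreaRect(np.array([atz(p,u,v,.137)[:2]*1000 for u,v in P],np.float32)))
def blue(q,b):
    h=cv2.cvtColor(B(q),cv2.COLOR_RGB2HSV);return box((h[...,1]>110)&(abs(h[...,0].astype(int)-110)<15)&(h[...,2]>60),b)
bt=blue(p,(155,100,225,172));bs=blue(s,(235,130,303,200))
Pt,_=cont(bt);Ps,_=cont(bs)
print("blue",bt.sum(),bs.sum(),Ps.min(0),Ps.max(0))
for z in(.07,.08,.09,.1,.11):
    ct,rt=circ(np.array([atz(p,u,v,z) for u,v in Pt])); m=Ps[Ps[:,1]>Ps[:,1].mean()]
    S=np.array([atz(s,u,v,z) for u,v in m]);f=lambda a:np.hypot(S[:,0]-a[0],S[:,1]-a[1])-.057
    r=least_squares(f,ct[:2]);print(z,ct.round(4),round(rt,4),"side",r.x.round(4),np.abs(r.fun).mean().round(4))
for m in masks_of(p,"holder")[:1]:
    P,_=cont(m["mask"]);W=np.array([atz(p,u,v,.022) for u,v in P])
    g=(P[:,0]-190)*.7+(P[:,1]-137)>12; S=W[g];f=lambda a:np.hypot(S[:,0]-a[0],S[:,1]-a[1])-.068
    r=least_squares(f,[.4,.1],loss="soft_l1",f_scale=.001);print("foot",r.x,np.abs(r.fun).mean(),g.sum())
# container foot check in side view: lid centre projected
E
```

```text
lid 487 (array([ 0.4663067 , -0.00970662,  0.03846452]), np.float64(0.00025664996813539836))
tab 194 ((464.99859619140625, -9.313446044921875), (52.88831329345703, 16.556015014648438), 75.4559097290039)
blue 1701 986 [244. 139.] [290. 166.]
0.07 [0.6033 0.1406 0.0576] 0.0003 side [0.6097 0.1574] 0.0006
0.08 [0.6001 0.139  0.057 ] 0.0003 side [0.6007 0.1421] 0.0009
0.09 [0.5969 0.1373 0.0563] 0.0003 side [0.5917 0.1269] 0.0012
0.1 [0.5937 0.1357 0.0556] 0.0003 side [0.5827 0.1117] 0.0016
0.11 [0.5905 0.134  0.055 ] 0.0003 side [0.5736 0.0966] 0.0019
foot [0.49956261 0.09726692] 0.017853967900609526 13
```

```bash
python3 - <<'E'
from m import *
p=read_camera("top");s=read_camera("side")
im=np.mean([read_camera("top")["color"].astype(float) for _ in range(3)]+[p["color"]],0)
g=im.max(2);print(g[190,222:280].round().astype(int))
for th in(112,118,122):
    m=np.zeros(g.shape,bool);m[160:222,222:282]=(g>th)[160:222,222:282]
    m=cv2.morphologyEx(m.astype(np.uint8),cv2.MORPH_OPEN,np.ones((3,3)))
    P,_=cont(m>0);c0=P.mean(0);print(th,m.sum(),circ(np.array([atz(p,u,v,.107) for u,v in P])))
# edge-based radial subpixel for lid
def radial(q,img,X,r,z,sgn=-1,rng=.012):
    out=[]
    for a in np.linspace(0,2*np.pi,72,endpoint=False):
        rr=np.linspace(r-rng,r+rng,49);uv=np.array([proj(q,[X[0]+x*np.cos(a),X[1]+x*np.sin(a),z]) for x in rr],np.float32)
        v=cv2.remap(img.astype(np.float32),uv[:,:1],uv[:,1:],cv2.INTER_LINEAR)[:,0]
        d=sgn*np.gradient(cv2.GaussianBlur(v.reshape(-1,1),(1,0) if 0 else (1,9),2)[:,0]);i=d.argmax();out.append([X[0]+rr[i]*np.cos(a),X[1]+rr[i]*np.sin(a)])
    return np.array(out)
print("lid radial",circ(radial(p,im.min(2),(.466,-.01),.043,.107)))
print("sat radial flange",circ(radial(p,im[...,2]-im[...,0],(.6,.139),.057,.081)))
for n in("tab_top","container"):
    for k in masks_of(p,n):
        P,_=cont(k["mask"]);print(n,circ(np.array([atz(p,u,v,.107) for u,v in P])))
# side checks
c=s["color"]
for n in("container","tab_top"):
    for k in masks_of(s,n): print(n,k["bbox"],k["score"])
X=(.466,-.010)
for z,r in((0,.0265),(.107,.044),(.137,0)):
    P=np.array([proj(s,[X[0]+r*np.cos(a),X[1]+r*np.sin(a),z]) for a in np.linspace(0,6.28,60)]);print(z,P.min(0).round(1),P.max(0).round(1))
E
```

```text
[ 95  93  92  94  94  95  93  96  98 106 114 116 114 115 116 114 113 110
 108 102  93  77  70  70  72  73  78  81  88  98 103 107 108 110 108 108
 108 107 108 107 105 101  97 114 115 114 116 115 109  94  96  96  99 100
  99  99  99  98]
112 825 (array([ 0.46662745, -0.00959961,  0.04154055]), np.float64(0.00029776392688311143))Traceback (most recent call last):
  File "<stdin>", line 8, in <module>
  File "m.py", line 7, in cont
    c=max(cv2.findContours(m.astype(np.uint8),0,1)[0],key=cv2.contourArea);return cv2.convexHull(c)[:,0].astype(float), c[:,0].astype(float)
ValueError: max() iterable argument is empty
```

```bash
cat >> m.py <<'E'
def radial(q,img,X,r,z,sgn=-1,rng=.008,angs=np.linspace(0,2*np.pi,72,endpoint=False)):
    out=[]
    for a in angs:
        rr=np.linspace(r-rng,r+rng,49);uv=np.array([proj(q,[X[0]+x*np.cos(a),X[1]+x*np.sin(a),z]) for x in rr],np.float32)
        v=cv2.remap(img.astype(np.float32),uv[:,:1],uv[:,1:],cv2.INTER_LINEAR)[:,0]
        d=sgn*np.gradient(cv2.GaussianBlur(v.reshape(-1,1),(1,9),2)[:,0]);i=d[4:-4].argmax()+4;out.append([X[0]+rr[i]*np.cos(a),X[1]+rr[i]*np.sin(a)])
    return np.array(out)
def avg(n,k=4):
    L=[read_camera(n) for _ in range(k)];return L[-1],np.mean([l["color"].astype(float) for l in L],0)
E
python3 - <<'E'
from m import *
p,im=avg("top");s,ims=avg("side")
print("lid",circ(radial(p,im.min(2),(.466,-.01),.043,.107)))
for z in(.075,.08,.085,.09):
    c,e=circ(radial(p,im[...,2]-im[...,0],(.6-.32*(z-.08),.139-.165*(z-.08)),.057,z))
    d=ims[...,2]-ims[...,0]
    # camera-facing half (bottom edge of flange)
    ang=np.arctan2(-.73,-.43)+np.linspace(-1.2,1.2,50)
    R=radial(s,d,(.6-.9*(z-.08),.141-1.53*(z-.08)),.057,z,angs=ang)
    f=lambda a:np.hypot(R[:,0]-a[0],R[:,1]-a[1])-.057
    r=least_squares(f,[.6,.14],loss="soft_l1",f_scale=.001);print(z,c.round(4),e.round(4),"side",r.x.round(4),np.abs(r.fun).mean().round(4))
ang=np.linspace(0,2*np.pi,72,endpoint=False)
sat=im.min(2)
R=radial(p,sat,(.605,.14),.068,.022,sgn=1,angs=np.linspace(np.pi-.6,np.pi*1.5+.3,40))
f=lambda a:np.hypot(R[:,0]-a[0],R[:,1]-a[1])-.068
r=least_squares(f,[.6,.14],loss="soft_l1",f_scale=.001);print("foot",r.x,np.abs(r.fun).mean())
red=im[...,0]-im[...,2];m=np.zeros(red.shape,np.uint8);m[165:215,225:278]=(red>25)[165:215,225:278]
P=cont(m)[0];print("tab",m.sum(),cv2.minAreaRect(np.array([atz(p,u,v,.137)[:2]*1000 for u,v in P],np.float32)))
X=(.466,-.010)
for z,r in((0,.0265),(.107,.044)):
    P=np.array([proj(s,[X[0]+r*np.cos(a),X[1]+r*np.sin(a),z]) for a in np.linspace(0,6.28,60)]);print(z,P.min(0).round(1),P.max(0).round(1))
print("rim in side", [proj(s,[.6,.139,z]) for z in(.08,.1)])
E
```

```text
lid (array([ 0.46706296, -0.01015683,  0.04301179]), np.float64(0.00032917003547111167))
0.075 [0.6024 0.14   0.0577] 0.0003 side [0.6041 0.1485] 0.0016
0.08 [0.6008 0.1391 0.0574] 0.0003 side [0.5997 0.141 ] 0.0017
0.085 [0.5992 0.1383 0.057 ] 0.0003 side [0.5948 0.1335] 0.0021
0.09 [0.5975 0.1375 0.0567] 0.0003 side [0.5898 0.1264] 0.0021
foot [0.60601799 0.14007349] 0.0022586352828303097
tab 232 ((465.05548095703125, -9.583478927612305), (55.04029846191406, 18.842960357666016), 73.90907287597656)
0 [238.8 225.4] [264.2 241. ]
0.107 [227.5 178.1] [272.4 202.1]
rim in side [(np.float64(267.5374827780848), np.float64(154.6583838745896)), (np.float64(267.45797166904333), np.float64(147.07950999782324))]
```

Results so far:
- **Container:** at about (0.466, -0.010), with its tab lying along 74°.
- **Holder:** at about (0.600, 0.139), with the flange underside near z = 0.080, so the seat is near z = 0.045.

Moving now.

Emit:
drive_tool(rows=[[0,0,0,0,0,-0.02,1],[0,0,0,-0.025,-0.031,-0.01,1],[0,0,0,-0.025,-0.031,-0.01,1],[0,0,0,-0.025,-0.031,0,1],[0,0,0,-0.025,-0.031,0,1],[0,0,0,-0.025,-0.031,0,1],[0,0,0,-0.025,-0.031,0,1],[0,0,0,-0.025,-0.031,0,1]])

```text
time: 2.37
tool_pos: [0.2918, 0.3925, 0.2715]
tcp_rot: [0.425, 3.112, 0.001]
wrist_force: [0.9, -0.5, -0.1]
width: 0.999
grip_force: 0.0
```

Emit:
drive_tool(rows=[[0,0,0,-0.025,-0.031,0,1],[0,0,0,-0.025,-0.031,0,1],[0,0,0,-0.025,-0.031,0,1],[0,0,0,-0.025,-0.031,0,1],[0,0,0,-0.025,-0.031,0,1],[0,0,0,-0.025,-0.031,0,1],[0,0,0,-0.025,-0.031,0,1],[0,0,0,-0.025,-0.031,0,1]])

```text
time: 3.03
tool_pos: [0.418, 0.0997, 0.2718]
tcp_rot: [0.425, 3.111, 0.001]
wrist_force: [1.2, 0.7, 0.0]
width: 1.002
grip_force: 0.0
```

Emit:
drive_tool(rows=[[0,0,0,-0.025,-0.031,0,1],[0,0,0,-0.025,-0.031,0,1],[0,0,0,-0.0025,-0.001,0,1],[0,0,7,0,0,0,1],[0,0,7,0,0,0,1],[0,0,7,0,0,0,1],[0,0,7,0,0,0,1],[0,0,7,0,0,0,1]])

```text
time: 3.7
tool_pos: [0.4512, 0.0271, 0.2714]
tcp_rot: [1.351, 2.836, 0.0]
wrist_force: [-0.2, 0.9, 0.4]
width: 1.0
grip_force: 0.0
```

Emit:
drive_tool(rows=[[0,0,7,0,0,0,1],[0,0,7,0,0,0,1],[0,0,7,0,0,0,1],[0,0,7,0,0,0,1],[0,0,7,0,0,0,1],[0,0,7,0,0,0,1],[0,0,7,0,0,0,1],[0,0,0,0,0,0,1]])

```text
time: 4.37
tool_pos: [0.4511, 0.0272, 0.2714]
tcp_rot: [-2.402, -2.025, -0.0]
wrist_force: [-0.1, -0.1, 0.2]
width: 1.001
grip_force: 0.0
```

```bash
cat > rel.py <<'E'
from h import *
from scipy.spatial.transform import Rotation as R
import sys
s=status.read_state();t=np.array([float(a) for a in sys.argv[1:4]]);yaw=float(sys.argv[4])
M=R.from_rotvec(s["tcp_rot"]).as_matrix()
print("t",round(s["time"],2),"pos",s["tool_pos"].round(4),"F",s["wrist_force"].round(1),"w",round(s["width"],3),"q6",s["q"][5].round(2))
print("shift",(M.T@(t-s["tool_pos"])).round(4))
y=np.radians(yaw);G=np.array([[np.sin(y),np.cos(y),0],[-np.cos(y),np.sin(y),0],[0,0,-1]]).copy()
G[:,0]=np.cross(G[:,1],G[:,2]);print("turn",np.degrees(R.from_matrix(M.T@G).as_rotvec()).round(2))
E
python3 rel.py .466 -.010 .16 -16
python3 - <<'E'
from h import *
save(read_camera("top"),"top1.png")
E
```

```text
t 4.37 pos [0.4511 0.0272 0.2714] F [-0.1 -0.1  0.2] w 1.001 q6 0.17
shift [-0.0342  0.0209  0.1114]
turn [ 0.01 -0.01  6.27]
```

View pics/top1.png

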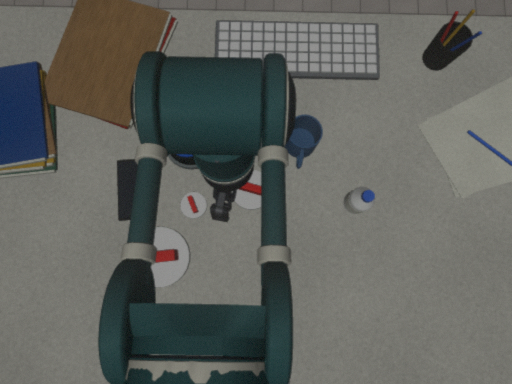

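The top view shows the arm partly covering the scene. The gripper is near (222,200) and the target lid is at (250,190). I'll correct the pose and stop above the tab.

Emit:
drive_tool(rows=[[0,0,6.27,0,0,0,1],[0,0,0,-0.016,0.0123,0.02,1],[0,0,0,-0.0156,0.0123,0.03,1],[0,0,0,0,0,0.03,1],[0,0,0,0,0,0.02,1],[0,0,0,0,0,0,1]])

```text
time: 4.92
tool_pos: [0.4624, -0.0101, 0.1663]
tcp_rot: [-2.499, -1.894, 0.011]
wrist_force: [-1.2, 0.2, -0.7]
width: 1.0
grip_force: 0.0
```

```bash
python3 rel.py .466 -.010 .110 -16
python3 - <<'E'
from h import *
s=read_camera("side");im=cv2.cvtColor(s["color"],cv2.COLOR_RGB2BGR)[90:250,170:320]
cv2.imwrite("pics/s2.png",np.clip(cv2.resize(im,None,fx=3.7,fy=3.7,interpolation=cv2.INTER_CUBIC)*1.6,0,255).astype(np.uint8))
E
```

```text
t 4.92 pos [ 0.4624 -0.0101  0.1663] F [-1.2  0.2 -0.7] w 1.0 q6 0.2
shift [0.0012 0.004  0.0562]
turn [-0.54  0.1   0.31]
```

View pics/s2.png

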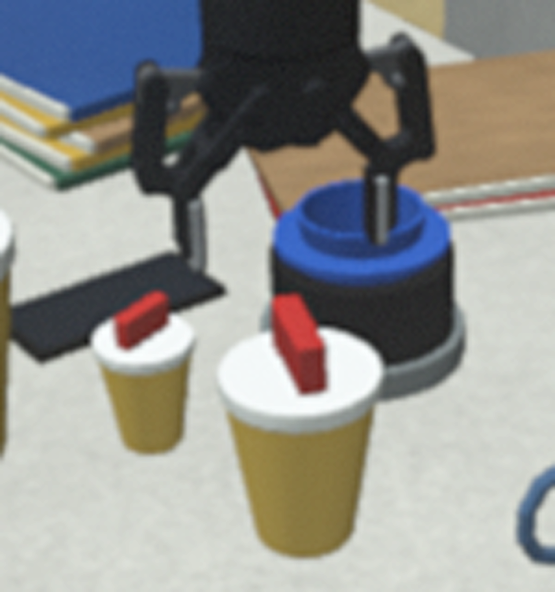

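The fingers straddle the tab, with the tips near (195,265) and (380,240) and the tab at (300,340). Descending and closing.

Emit:
drive_tool(rows=[[0,0,0.3,0.001,0.002,0.02,1],[0,0,0,0,0,0.02,1],[0,0,0,0,0,0.012,1],[0,0,0,0,0,0,1],[0,0,0,0,0,0,1]])

```text
time: 5.38
tool_pos: [0.4693, -0.0097, 0.1206]
tcp_rot: [2.509, 1.889, 0.001]
wrist_force: [1.1, -0.7, 0.3]
width: 0.996
grip_force: 0.0
```

```bash
python3 rel.py .466 -.010 .1125 -16
```

```text
t 5.38 pos [ 0.4693 -0.0097  0.1206] F [ 1.1 -0.7  0.3] w 0.996 q6 0.21
shift [-0.0012 -0.0031  0.0081]
turn [ 0.07 -0.02 -0.05]
```

Emit:
drive_tool(rows=[[0,0,0,-0.001,-0.002,0.008,1],[0,0,0,0,0,0,1],[0,0,0,0,0,0,0.3],[0,0,0,0,0,0,0],[0,0,0,0,0,0,0],[0,0,0,0,0,0,0],[0,0,0,0,0,0,0],[0,0,0,0,0,0,0]], force=50)

```text
time: 6.05
tool_pos: [0.4666, -0.0103, 0.1116]
tcp_rot: [2.511, 1.887, 0.001]
wrist_force: [2.3, -0.5, -2.5]
width: 0.175
grip_force: 49.8
```

Emit:
drive_tool(rows=[[0,0,0,0,0,0,0],[0,0,0,0,0,0,0],[0,0,0,0,0,0,0],[0,0,0,0,0,0,0],[0,0,0,0,0,0,0],[0,0,0,0,0,0,0]])

```text
time: 6.55
tool_pos: [0.4666, -0.0103, 0.1115]
tcp_rot: [2.511, 1.887, 0.001]
wrist_force: [0.7, -1.2, 1.2]
width: 0.177
grip_force: 50.4
```

```bash
python3 rel.py .466 -.010 .26 -16
```

```text
t 6.55 pos [ 0.4666 -0.0103  0.1115] F [ 0.7 -1.2  1.2] w 0.177 q6 0.21
shift [ 0.0002 -0.0006 -0.1485]
turn [ 0.04 -0.   -0.14]
```

Held: the opening is 15 mm, as expected. Lifting.

Emit:
drive_tool(rows=[[0,0,0,0,0,-0.006,0],[0,0,0,0,0,-0.014,0],[0,0,0,0,0,-0.022,0],[0,0,0,0,0,-0.03,0],[0,0,0,0,0,-0.03,0],[0,0,0,0,0,-0.025,0],[0,0,0,0,0,-0.02,0],[0,0,0,0,0,0,0]])

```text
time: 7.22
tool_pos: [0.4684, -0.0103, 0.2627]
tcp_rot: [2.508, 1.885, 0.008]
wrist_force: [0.5, 0.4, -2.2]
width: 0.177
grip_force: 49.7
```

```bash
python3 rel.py .5996 .1386 .2585 -16
```

```text
t 7.22 pos [ 0.4684 -0.0103  0.2627] F [ 0.5  0.4 -2.2] w 0.177 q6 0.21
shift [0.1795 0.0846 0.005 ]
turn [ 0.39 -0.09 -0.14]
```

Emit:
drive_tool(rows=[[0,0,0,0.012,0.006,0,0],[0,0,0,0.025,0.012,0,0],[0,0,0,0.035,0.017,0,0],[0,0,0,0.036,0.017,0,0],[0,0,0,0.035,0.017,0,0],[0,0,0,0.025,0.012,0,0],[0,0,0,0.012,0.005,0,0],[0,0,0,0,0,0,0]])

```text
time: 7.88
tool_pos: [0.5991, 0.1415, 0.2543]
tcp_rot: [-2.506, -1.889, 0.006]
wrist_force: [0.1, -1.5, -3.8]
width: 0.177
grip_force: 49.7
```

Emit:
drive_tool(rows=[[0,0,0,0,0,0,0],[0,0,0,0,0,0,0],[0,0,0,0,0,0,0],[0,0,0,0,0,0,0]])

```text
time: 8.22
tool_pos: [0.5982, 0.1377, 0.2581]
tcp_rot: [-2.512, -1.886, 0.001]
wrist_force: [-0.4, -0.5, -3.1]
width: 0.173
grip_force: 49.7
```

```bash
python3 rel.py .5996 .1386 .185 -16
python3 - <<'E'
from h import *
s=read_camera("side");im=cv2.cvtColor(s["color"],cv2.COLOR_RGB2BGR)[50:210,190:340]
cv2.imwrite("pics/s3.png",np.clip(cv2.resize(im,None,fx=3.7,fy=3.7,interpolation=cv2.INTER_CUBIC)*1.6,0,255).astype(np.uint8))
E
```

```text
t 8.22 pos [0.5982 0.1377 0.2581] F [-0.4 -0.5 -3.1] w 0.173 q6 0.47
shift [0.0012 0.0011 0.0731]
turn [-0.03  0.02 -0.21]
```

View pics/s3.png

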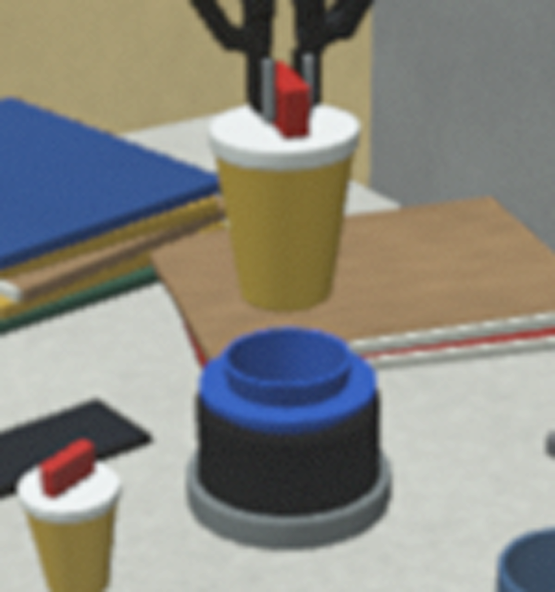

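The container's base (286,290) hangs right over the sleeve's mouth (288,355). Lowering.

Emit:
drive_tool(rows=[[0,0,0,0.001,0.001,0.01,0],[0,0,0,0,0,0.015,0],[0,0,0,0,0,0.02,0],[0,0,0,0,0,0.015,0],[0,0,0,0,0,0.01,0],[0,0,0,0,0,0.008,0],[0,0,0,0,0,0,0],[0,0,0,0,0,0,0]])

```text
time: 8.93
tool_pos: [0.6002, 0.1393, 0.1801]
tcp_rot: [-2.511, -1.887, 0.0]
wrist_force: [0.4, 0.9, -3.5]
width: 0.177
grip_force: 49.6
```

Emit:
drive_tool(rows=[[0,0,0,0,0,0.002,0],[0,0,0,0,0,0.002,0],[0,0,0,0,0,0,0],[0,0,0,0,0,0,0]])

```text
time: 9.27
tool_pos: [0.6005, 0.1395, 0.1769]
tcp_rot: [2.511, 1.887, 0.001]
wrist_force: [-0.3, 0.4, -3.0]
width: 0.173
grip_force: 49.6
```

```bash
python3 rel.py .5996 .1386 .1565 -16
```

```text
t 9.27 pos [0.6005 0.1395 0.1769] F [-0.3  0.4 -3. ] w 0.173 q6 0.47
shift [-0.0011 -0.0006  0.0204]
turn [ 0.05 -0.02 -0.14]
```

Emit:
drive_tool(rows=[[0,0,0,-0.001,-0.0005,0.002,0],[0,0,0,0,0,0.002,0],[0,0,0,0,0,0.002,0],[0,0,0,0,0,0.002,0],[0,0,0,0,0,0,0],[0,0,0,0,0,0,0]])

```text
time: 9.77
tool_pos: [0.5992, 0.1385, 0.1679]
tcp_rot: [-2.511, -1.887, 0.001]
wrist_force: [-0.2, 0.2, -3.6]
width: 0.174
grip_force: 49.6
```

Emit:
drive_tool(rows=[[0,0,0,0,0,0.0015,0],[0,0,0,0,0,0.0015,0],[0,0,0,0,0,0,0],[0,0,0,0,0,0,0]])

```text
time: 10.1
tool_pos: [0.5993, 0.1386, 0.1651]
tcp_rot: [-2.511, -1.887, 0.0]
wrist_force: [-0.4, 0.5, -3.3]
width: 0.176
grip_force: 49.6
```

Emit:
drive_tool(rows=[[0,0,0,0,0,0.001,0],[0,0,0,0,0,0.001,0],[0,0,0,0,0,0,0],[0,0,0,0,0,0,0]])

```text
time: 10.43
tool_pos: [0.5994, 0.1386, 0.1631]
tcp_rot: [-2.511, -1.888, 0.0]
wrist_force: [-0.2, 1.0, -3.8]
width: 0.178
grip_force: 49.6
```

Emit:
drive_tool(rows=[[0,0,0,0,0,0.001,0],[0,0,0,0,0,0.001,0],[0,0,0,0,0,0,0],[0,0,0,0,0,0,0]])

```text
time: 10.77
tool_pos: [0.5993, 0.1386, 0.1611]
tcp_rot: [-2.511, -1.887, 0.0]
wrist_force: [-0.9, -0.5, -4.0]
width: 0.175
grip_force: 49.6
```

Emit:
drive_tool(rows=[[0,0,0,0,0,0.001,0],[0,0,0,0,0,0.001,0],[0,0,0,0,0,0,0],[0,0,0,0,0,0,0]])

```text
time: 11.1
tool_pos: [0.5993, 0.1386, 0.1591]
tcp_rot: [-2.511, -1.887, 0.001]
wrist_force: [-0.3, 0.3, -3.6]
width: 0.179
grip_force: 49.6
```

Emit:
drive_tool(rows=[[0,0,0,0,0,0.001,0],[0,0,0,0,0,0,0],[0,0,0,0,0,0,0]])

```text
time: 11.35
tool_pos: [0.5994, 0.1385, 0.1587]
tcp_rot: [2.511, 1.887, 0.0]
wrist_force: [-2.5, -0.2, 0.5]
width: 0.179
grip_force: 50.2
```

Emit:
drive_tool(rows=[[0,0,0,0,-0.001,0,0],[0,0,0,0,0,0,0],[0,0,0,0,0,0,0]])

```text
time: 11.6
tool_pos: [0.5991, 0.1387, 0.1588]
tcp_rot: [2.51, 1.887, 0.002]
wrist_force: [0.5, -0.7, -0.3]
width: 0.175
grip_force: 50.1
```

Emit:
drive_tool(rows=[[0,0,0,0,-0.001,0,0],[0,0,0,0,0,0,0],[0,0,0,0,0,0,0]])

```text
time: 11.85
tool_pos: [0.5985, 0.139, 0.1588]
tcp_rot: [2.51, 1.887, 0.003]
wrist_force: [2.7, -2.0, 1.0]
width: 0.174
grip_force: 50.1
```

Contact on both sides within 1 mm, and the weight is off the gripper, so the container is on the floor. Re-centring and releasing.

Emit:
drive_tool(rows=[[0,0,0,0,0.001,0,0],[0,0,0,0,0,0,0],[0,0,0,0,0,0,0.3],[0,0,0,0,0,0,0.5],[0,0,0,0,0,0,0.5],[0,0,0,0,0,0,0.5],[0,0,0,0,0,0,0.5],[0,0,0,0,0,0,0.5]])

```text
time: 12.52
tool_pos: [0.5983, 0.139, 0.1582]
tcp_rot: [-2.511, -1.887, 0.0]
wrist_force: [0.6, 0.5, 0.3]
width: 0.494
grip_force: 0.0
```

Emit:
drive_tool(rows=[[0,0,0,0,0,-0.01,0.5],[0,0,0,0,0,-0.02,0.5],[0,0,0,0,0,-0.02,0.5],[0,0,0,0,0,-0.01,0.5],[0,0,0,0,0,0,0.5],[0,0,0,0,0,0,0.5]])

```text
time: 13.02
tool_pos: [0.599, 0.139, 0.2193]
tcp_rot: [2.511, 1.887, 0.003]
wrist_force: [-0.5, -0.1, -0.9]
width: 0.499
grip_force: 0.0
```

```bash
python3 rel.py .5996 .1386 .19 -16
python3 - <<'E'
from h import *
s=read_camera("side");im=cv2.cvtColor(s["color"],cv2.COLOR_RGB2BGR)[50:210,190:340]
cv2.imwrite("pics/s4.png",np.clip(cv2.resize(im,None,fx=3.7,fy=3.7,interpolation=cv2.INTER_CUBIC)*1.6,0,255).astype(np.uint8))
E
```

```text
t 13.02 pos [0.599  0.139  0.2193] F [-0.5 -0.1 -0.9] w 0.499 q6 0.47
shift [-0.0002  0.0006  0.0293]
turn [ 0.11 -0.05 -0.14]
```

View pics/s4.png

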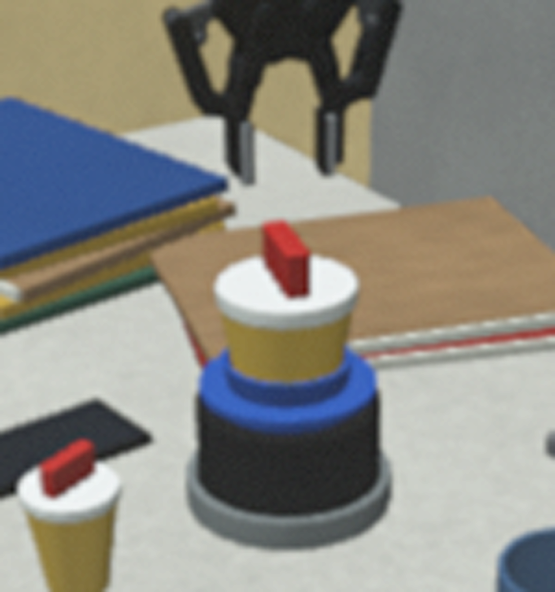

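The container is upright in the sleeve: its body is centred over the flange, with the lid at (286,290). Shutting the fingers to press.

Emit:
drive_tool(rows=[[0,0,0,0,0.0005,0,0],[0,0,0,0,0,0,0],[0,0,0,0,0,0,0],[0,0,0,0,0,0.01,0],[0,0,0,0,0,0.01,0],[0,0,0,0,0,0.006,0],[0,0,0,0,0,0,0],[0,0,0,0,0,0,0]])

```text
time: 13.73
tool_pos: [0.5981, 0.1386, 0.1908]
tcp_rot: [-2.51, -1.887, 0.004]
wrist_force: [0.1, -0.1, 0.9]
width: 0.002
grip_force: 0.0
```

Emit:
drive_tool(rows=[[0,0,0,0,0,0.002,0],[0,0,0,0,0,0.002,0],[0,0,0,0,0,0.001,0],[0,0,0,0,0,0.001,0],[0,0,0,0,0,0,0],[0,0,0,0,0,0,0]])

```text
time: 14.23
tool_pos: [0.599, 0.1387, 0.1864]
tcp_rot: [2.511, 1.887, 0.0]
wrist_force: [0.8, -0.9, 1.0]
width: 0.001
grip_force: 0.0
```

Emit:
drive_tool(rows=[[0,0,0,0,0,0.001,0],[0,0,0,0,0,0.001,0],[0,0,0,0,0,0.0005,0],[0,0,0,0,0,0,0]])

```text
time: 14.57
tool_pos: [0.5991, 0.1388, 0.1842]
tcp_rot: [2.511, 1.887, 0.001]
wrist_force: [-0.1, 0.6, 2.4]
width: 0.002
grip_force: 1.1
```

Emit:
drive_tool(rows=[[0,0,0,0,0,0.0005,0],[0,0,0,0,0,0.0005,0],[0,0,0,0,0,0.0005,0],[0,0,0,0,0,0,0]])

```text
time: 14.9
tool_pos: [0.5994, 0.1388, 0.1837]
tcp_rot: [2.511, 1.887, 0.002]
wrist_force: [-1.6, -0.3, 6.3]
width: 0.001
grip_force: 3.2
```

Emit:
drive_tool(rows=[[0,0,0,0,0,0.0005,0],[0,0,0,0,0,0.0005,0],[0,0,0,0,0,0.0005,0],[0,0,0,0,0,0,0]])

```text
time: 15.23
tool_pos: [0.5994, 0.1388, 0.1823]
tcp_rot: [2.511, 1.887, 0.002]
wrist_force: [-2.3, 0.7, 6.0]
width: -0.005
grip_force: 3.3
```

Emit:
drive_tool(rows=[[0,0,0,0,0,0.0005,0],[0,0,0,0,0,0.0005,0],[0,0,0,0,0,0.0005,0],[0,0,0,0,0,0.0005,0],[0,0,0,0,0,0.0005,0],[0,0,0,0,0,0.0005,0],[0,0,0,0,0,0.0005,0],[0,0,0,0,0,0.0005,0]])

```text
time: 15.9
tool_pos: [0.5995, 0.1388, 0.1784]
tcp_rot: [2.511, 1.887, 0.002]
wrist_force: [-2.6, -0.9, 7.1]
width: 0.0
grip_force: 3.6
```

Emit:
drive_tool(rows=[[0,0,0,0,0,0.0005,0],[0,0,0,0,0,0.0005,0],[0,0,0,0,0,0.0005,0],[0,0,0,0,0,0.0005,0],[0,0,0,0,0,0,0]])

```text
time: 16.32
tool_pos: [0.5995, 0.1388, 0.1763]
tcp_rot: [2.511, 1.887, 0.002]
wrist_force: [-2.2, 0.0, 7.7]
width: 0.0
grip_force: 3.4
```

Emit:
drive_tool(rows=[[0,0,0,0,0,0.0005,0],[0,0,0,0,0,0.0005,0],[0,0,0,0,0,0.0005,0],[0,0,0,0,0,0.0005,0],[0,0,0,0,0,0,0]])

```text
time: 16.73
tool_pos: [0.5999, 0.1389, 0.176]
tcp_rot: [2.51, 1.887, 0.004]
wrist_force: [-4.3, -0.6, 13.5]
width: 0.0
grip_force: 6.5
```

Stop reached after about 8 mm of travel. Adding a little more and holding.

Emit:
drive_tool(rows=[[0,0,0,0,0,0.0005,0],[0,0,0,0,0,0.0003,0],[0,0,0,0,0,0,0],[0,0,0,0,0,0,0],[0,0,0,0,0,0,0],[0,0,0,0,0,0,0]])

```text
time: 17.23
tool_pos: [0.6, 0.1389, 0.176]
tcp_rot: [2.51, 1.887, 0.005]
wrist_force: [-6.0, -1.4, 15.8]
width: -0.004
grip_force: 7.9
```

Emit:
drive_tool(rows=[[0,0,0,0,0,0.0002,0],[0,0,0,0,0,0,0],[0,0,0,0,0,0,0],[0,0,0,0,0,0,0],[0,0,0,0,0,0,0],[0,0,0,0,0,0,0],[0,0,0,0,0,0,0],[0,0,0,0,0,0,0]])

```text
time: 17.9
tool_pos: [0.6001, 0.1389, 0.1759]
tcp_rot: [2.51, 1.887, 0.005]
wrist_force: [-5.7, -1.5, 16.1]
width: -0.001
grip_force: 8.3
```

Emit:
drive_tool(rows=[[0,0,0,0,0,0,0],[0,0,0,0,0,0,0],[0,0,0,0,0,0,0],[0,0,0,0,0,0,0],[0,0,0,0,0,0,0],[0,0,0,0,0,0,0],[0,0,0,0,0,0,0],[0,0,0,0,0,0,0]])

```text
time: 18.57
tool_pos: [0.6001, 0.1389, 0.176]
tcp_rot: [2.51, 1.887, 0.005]
wrist_force: [-5.1, -1.6, 16.4]
width: -0.0
grip_force: 8.3
```

Emit:
drive_tool(rows=[[0,0,0,0,0,0,0],[0,0,0,0,0,0,0],[0,0,0,0,0,0,0],[0,0,0,0,0,0,0],[0,0,0,0,0,0,0],[0,0,0,0,0,0,0],[0,0,0,0,0,0,0],[0,0,0,0,0,0,0]])

```text
time: 19.23
tool_pos: [0.6001, 0.1389, 0.1759]
tcp_rot: [2.51, 1.887, 0.005]
wrist_force: [-5.4, -2.0, 16.5]
width: -0.001
grip_force: 8.3
```

Emit:
drive_tool(rows=[[0,0,0,0,0,-0.001,0],[0,0,0,0,0,-0.001,0],[0,0,0,0,0,-0.001,0],[0,0,0,0,0,-0.002,0],[0,0,0,0,0,-0.01,0],[0,0,0,0,0,-0.03,0],[0,0,0,0,0,-0.03,0],[0,0,0,0,0,0,0]])

```text
time: 19.9
tool_pos: [0.6026, 0.1394, 0.2542]
tcp_rot: [2.507, 1.885, 0.015]
wrist_force: [0.4, -0.0, 1.7]
width: 0.004
grip_force: 0.0
```

```bash
python3 rel.py .5996 .1386 .19 -16
python3 - <<'E'
from h import *
s=read_camera("side");im=cv2.cvtColor(s["color"],cv2.COLOR_RGB2BGR)[50:210,190:340]
cv2.imwrite("pics/s5.png",np.clip(cv2.resize(im,None,fx=3.7,fy=3.7,interpolation=cv2.INTER_CUBIC)*1.6,0,255).astype(np.uint8))
E
```

```text
t 19.9 pos [0.6026 0.1394 0.2542] F [ 0.4 -0.   1.7] w 0.004 q6 0.47
shift [-0.0019 -0.0033  0.0642]
turn [ 0.56 -0.28 -0.14]
```

View pics/s5.png

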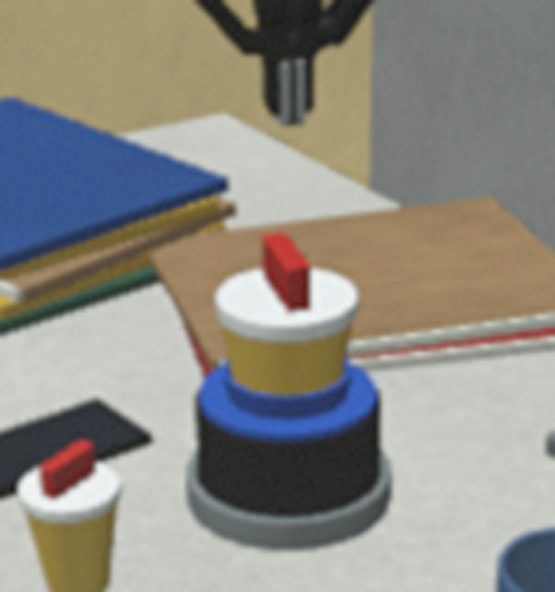

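The sleeve is down with its flange at (288,410) lying on the ring. The container is upright and the gripper is clear. Handing in.

```bash
python3 -c "
from h import *
print(workorder.finish_job())"
```

```text
the job is handed in; nothing more can be done
None
```

The container is seated upright in the sleeve, which I pressed about 8 mm down until its flange lay on the ring. I leaned on it there at about 20 N (weight included) for two seconds, then released it and handed the job in; the hand-in returned no verdict.

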